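# Push a tip box through the gravity flap of a parts hatch

### The arm

A 6-joint arm with a two-finger parallel gripper is mounted at the origin on a cart in front of the work surface, level with it; the furniture and walls round the work are solid. World frame = base frame: x ahead of the robot, y to its left, z up, the work surface at z = 0. Lengths are in mm, angles in degrees, forces in N, time in s.
With the tool pointing down it reaches from about 350 to 850 mm from the base axis. Payload 8.1 kg.
Tool frame: the origin (TCP) lies midway between the tips of the shut fingers; the grasp point (between the pads) lies 19 mm behind it; z points along the fingers, y is the line along which they close (so a half turn about z gives the same grasp; the last joint's range is limited). The gripper opens to 85 mm and grips with 20 to 120 N. Pads are 22 mm wide; open, the fingers measure 114 mm over their backs; the gripper's body (76 mm by 85 mm) begins 54 mm behind the grasp point. The pads swing forward as they close: fully open they stand 13 mm farther back than shut.
Start: joints at [58.476, 7.471, 85.268, -0, 87.261, -4.893], TCP at [268.927, 536.362, 231.292] pointing down, gripper open.
Joint ranges: [-169.43, 169.43], [-51.17, 129.36], [1.28, 143.12], [-76.62, 256.62], [0, 156.53], [-152.29, 152.29]. Speed limits (degrees/s): [136.94, 136.94, 159.86, 180, 180, 180].

### API

Orientations are given as [roll, pitch, yaw] about the fixed x, y, z axes, in that order (R = Rz(yaw) Ry(pitch) Rx(roll)).
In Python, from bench import sense, snapshot, camera_params, hand_in, masks_of, pinpoint gives the robot as it stands.
- The arm moves only by the tool step_arm, never from a script. Its argument "targets" is a list of rows, each an object with "angular": the turn, a rotation vector about the tool's x, y, z scaled (see below), a list of three; "dp": the shift along the tool's x, y, z scaled (see below), a list of three; "fingers": the closure, from 0 (fully open) to 1 (shut). A call has exactly 8 rows; each row is the pose to reach, as a shift and turn from the pose commanded when the call began, along the tool's axes at that moment, turning the shorter way round; what a row does not reach only later rows make up. The controller multiplies each number of a shift by 0.2 m and each number of a turn by 180 degrees. A row lasts 1/8 s, in which the tool goes at most 62.5 mm and 10.7 degrees, less where a joint would pass 70% of its speed; a pose out of reach is approached as far as the arm can. A call with a number of a shift or a turn outside -1 to 1 is refused whole. A call with a gripper value outside its range is refused whole. The fingers move at their own pace and stop on an object; "newtons" is the grip in N (left out, the last holds). Time passes only in rows, so rows that repeat a pose let the fingers close, or fill a call up. It gives the time, the measured TCP pose, the force, the opening and the grip force at its end, in the units of the state.
- sense(): the state, without advancing time (a new reading comes with each control period).
- snapshot(name): name is "scene" or "top" or "wrist"; returns the picture (420x560x3 uint8, blue, green, red); there is no depth.
- camera_params(name): a dict with "vfov" (degrees; the focal length in pixels is half the picture's height over the tangent of half this angle, whatever the lens; pixels are square), "cx", "cy" (the principal point, pixels), "R" (3x3) and "t" (3): a world point X has camera coordinates R X + t. Camera axes: x right, y down, z forward; pixel columns grow to the right and rows downward; lengths in mm; the calibration is good to about 2 mm. The wrist camera is an equidistant fisheye: a pixel r from the principal point sees the ray r / f radians off the axis. A picture is of the moment at which its call begins: read the wrist's pose just before it. camera_params takes no time and is no camera call; for the wrist camera it gives the pose at the moment of the call.
- hand_in(): hands the job in; it is judged then, once.
Trained networks look in the newest picture that a camera, given by its name, has taken for a name from the list of things; names that differ only in an ending like _2 or _b are one class to them, and where a whole thing is asked for, a point or a joint stands for the part that bears it (a point fixed in the world has none). Each returns a list of dicts, best first, with "conf" (0 to 1); they miss things now and then, are a little off and sometimes report something else, mostly with a low value. They report only what shows in the picture. A call takes as long as a camera call. They do not tell look-alikes from the thing itself.
- masks_of(camera, label): "pixels" (420x560 bool, what is visible of it) and "at" ([column, row] in pixels, amid what is visible of it).
- pinpoint(camera, label): "at" ([column, row] in pixels: a listed point, or the origin of a listed thing).
The state is a dict: "time": time; "joint_pos": joint angles; "qd": joint speeds; "joint_efforts": joint torques, N m; "tool_pos": TCP position; "tcp_rot": TCP orientation; "ft_force": force on the tool from outside, world axes, zero at the start; "wrist_torque": the same for the moment, N m; "finger_gap": finger opening in mm; "grip_force": force on a finger pad.
Only numpy, scipy, OpenCV 4.12 (cv2) and the standard library are available. Lean on these libraries where they do the work, as an engineer would, in place of code of your own. Each camera call takes 0.05 s, during which the arm holds its last target. There are 200 camera calls.

### The job

Push the blue pipette-tip box along the white hatch's infeed table and through its hanging flap until the box slides down the ramp to rest in the bay behind, and draw the hand back so that the flap swings fully shut behind it. Only push the box with the fingers: never lift it, and leave the small bottle, the vial and the stopper beside the hatch where they stand.

Things in the scene. Friction and masses are not known exactly. Their poses are not given: they have to be found in the camera images.
- tip_box: Closed blue tip box with clear lid, loose, about 0.16 kg (varies), on the hatch's infeed table before the flap. 70 mm along its x (a latch adds 3 mm), 118 mm along y, 74 mm high. Origin: centre of its underside; z up. Its x axis points roughly into the hatch (up to 0.35 rad off, up to 30 mm to the side); the face to push is the broad -x face, 35 mm from the origin.
- hatch: Fixed white parts hatch on the worktop, placed anew each time. Origin: on the worktop, below the middle of the mouth, in the plane of the shut flap's outer face; x points into it, y across, z up. Infeed table: level, top at z = 75 mm, from x = -210 to -20, 240 mm wide, side lips 10 mm high. Behind the flap an open bay, 148 mm wide, back wall at x = 161 mm, top 100 mm.
- sill (a point): Point on the table's top in the middle of the mouth (hatch x = 0, z = 75 mm). Mouth 148 mm wide, posts and lintel from x = 0 inward; lintel z = 183 to 188 mm. Guides 30 mm high flare to 200 mm apart at x = -47. A slick grey lip (x = -20 to 5) leads level to a ramp falling 25 degrees to a stop: once its middle is past that brink the box tips (0.44 rad) and slides down alone.
- flap (a joint): Thin aluminium flap, 140 mm wide, hinged across the mouth at hatch x = 1.5, z = 175 mm. 0 = hanging shut; to 1.5 rad as its lower edge swings inward; it cannot swing outward. 35 g, slick: the pushed box opens it with about a newton and it rides on the box's top; it falls shut by its weight within about 1 s once the box has slid down and no finger is under it.
- flap_edge (a point): Middle of the flap's lower edge, 82 mm above the worktop when shut.
- bottle_3: Bystander: small reagent bottle with a green cap, 44 mm across, 85 mm high, beside the hatch on its +y side; origin at the centre of its underside.
- vial_1: Bystander: sample vial with a black cap, 23 mm across, 49 mm high, off the -y side of the guides; origin at the centre of its underside.
- stopper_0: Bystander: black rubber stopper, 25 mm across, 22 mm high, beside the hatch on its -y side; origin at the centre of its underside.
Things that resemble listed ones, but are neither listed nor needed, are in the scene too. What is shaped like the tip_box but orange or purple is not meant.

How it is judged (in metres and radians):
On the way:
1. the tip box, on its way in, has pushed the flap open (value of joint flap above 0.5 rad and x of tip_box in the frame of hatch between -0.035 and 0.05 m and y of tip_box in the frame of hatch between -0.03 and 0.03 m), for 0.05 s.
At the end, for the whole second after the job is handed in: The tip box lies at rest on the ramp in the bay behind the flap (its origin 75 to 120 mm past the flap plane and at least 25 mm below the table top, leaning no more than 0.52 rad), and the flap hangs shut (within 0.06 rad) (value of joint flap below 0.06 rad and x of tip_box in the frame of hatch between 0.075 and 0.12 m and y of tip_box in the frame of hatch between -0.03 and 0.03 m and z of tip_box in the frame of hatch between 0.01 and 0.05 m and angle between tip_box's own z axis and vertical below 0.52 rad and linear speed of tip_box below 0.01 m/s); the robot touches nothing.
It fails at once if the tip box is lifted off the table (15 mm) (height (world z) of tip_box above 0.09 m).
It fails at once if the tip box is tipped over, beyond the ramp's slope (0.7 rad) (angle between tip_box's own z axis and vertical above 0.7 rad).
It fails at once if the bottle is disturbed (moved 20 mm) (distance of bottle_3 from where it was at the start of the episode above 0.02 m).
It fails at once if the vial is disturbed (moved 20 mm) (distance of vial_1 from where it was at the start of the episode above 0.02 m).
It fails at once if the stopper is disturbed (moved 20 mm) (distance of stopper_0 from where it was at the start of the episode above 0.02 m).
It also fails if it takes over 38 s, if anything falls off the work surface, if the arm or the gripper's body presses on something with over 40 N, if the wrist force passes 120 N, or if a joint passes its speed limit or range.

## Working session

There is one attempt and no reset: what is moved stays moved. The work goes in short steps, Python scripts to look and compute and a tool call to move; the robot and the scene stay as the last step left them, time stands still between calls to the robot, and variables do not carry over. Pictures are saved under pics/ and viewed, at most 10 in all, crops included, and the job is handed in when it is done.

Besides the shell and the picture viewer there is one more tool, called after "Request:" in YAML: its name, and indented under it one key for each argument. step_arm: Moves the arm, as the interface text tells. Its arguments: {"type":"object","properties":{"targets":{"type":"array","items":{"type":"object","properties":{"angular":{"type":"array","items":{"type":"number","minimum":-1,"maximum":1}},"dp":{"type":"array","items":{"type":"number","minimum":-1,"maximum":1}},"fingers":{"type":"number"}}}},"newtons":{"type":"number"}},"required":["targets"]}

```bash
mkdir -p pics
cat > h.py <<'E'
import numpy as np, cv2
from bench import *
def ray(cam,px):
    p=camera_params(cam); f=210/np.tan(np.radians(p['vfov']/2))
    R=np.array(p['R']);t=np.array(p['t']); d=np.array([(px[0]-p['cx'])/f,(px[1]-p['cy'])/f,1.])
    return -R.T@t, R.T@d
def at_z(cam,px,z):
    o,d=ray(cam,px); return o+d*(z-o[2])/d[2]
def proj(cam,X):
    p=camera_params(cam); f=210/np.tan(np.radians(p['vfov']/2))
    c=np.array(p['R'])@np.array(X)+np.array(p['t']); return [p['cx']+f*c[0]/c[2],p['cy']+f*c[1]/c[2]]
E
python3 - <<'E'
from h import *
s={c:snapshot(c) for c in('scene','top')}
cv2.imwrite('pics/a.png',cv2.resize(np.vstack([s['scene'],s['top']]),None,fx=.71,fy=.71)); cv2.imwrite('pics/top.png',s['top'])
Z={'tip_box':0+75,'sill':75,'hatch':0,'flap_edge':82,'bottle_3':0,'vial_1':0,'stopper_0':0}
for c in s:
  for n,z in Z.items():
    for r in pinpoint(c,n)[:3]: print(c,n,np.round(r['at'],1),round(r['conf'],2),np.round(at_z(c,r['at'],z),0))
print(sense())
E
```

```text
scene tip_box [305.6 274.4] 0.96 [ 475. -111.   75.]
scene tip_box [173.2 233. ] 0.9 [355. 189.  75.]
scene tip_box [216.6 261.6] 0.73 [369.  36.  75.]
scene sill [351.2 255.5] 0.69 [ 585. -126.   75.]
scene hatch [351.3 289.2] 0.78 [ 578. -139.    0.]
scene vial_1 [399.6 365. ] 0.95 [ 492. -329.    0.]
scene stopper_0 [352.6 258.4] 0.73 [660. -67.   0.]
scene stopper_0 [426.4 317. ] 0.6 [ 625. -289.    0.]
top tip_box [229.7 187.8] 0.86 [595. 205.  75.]
top tip_box [253.3 252. ] 0.75 [427. 129.  75.]
top tip_box [346.3 237. ] 0.74 [ 482. -111.   75.]
top sill [354.7 200.9] 0.57 [ 580. -130.   75.]
top flap_edge [355.9 196.5] 0.84 [ 591. -132.   82.]
top bottle_3 [356.5 199. ] 0.57 [ 604. -148.    0.]
top stopper_0 [400.8 193.1] 0.39 [ 630. -274.    0.]
{'time': 0.8, 'joint_pos': array([ 5.84775779e+01,  7.46923382e+00,  8.52676124e+01, -4.90194034e-04,
        8.72629867e+01, -4.89307712e+00]), 'qd': array([ 0.02492337,  0.12117778, -0.02617522, -0.02552807,  0.08837958,
       -0.12479038]), 'joint_efforts': array([-1.22550016e-03, -5.69256127e+01, -5.00835979e+01, -4.81938935e-05,
        1.08423235e-03,  1.15931772e-05]), 'tool_pos': array([268.91186339, 536.36125909, 231.31418387]), 'tcp_rot': array([1.79999875e+02, 5.02104355e-04, 1.53370678e+02]), 'ft_force': array([ 0.04036141, -0.01715455,  0.25326536]), 'wrist_torque': array([-0.02778144,  0.04761839, -0.02700769]), 'grip_force': 0.0, 'finger_gap': 85.32613646481788}
```

View pics/a.png

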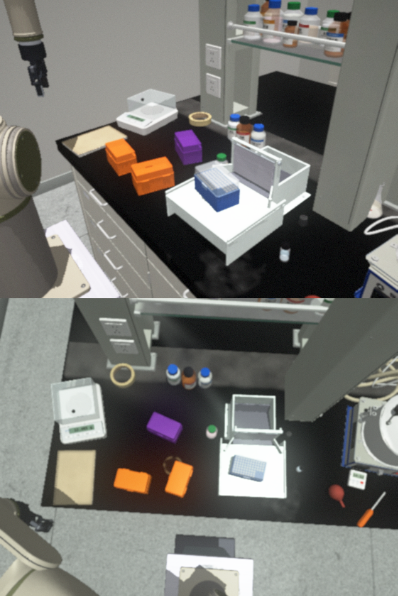

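The picture shows one blue box with a clear lid on the white hatch's table, at about scene (305,274) and top (346,237). The look-alikes are orange at top (188,257) and (253,252), and purple at (230,188). Only the blue one fits, so I'll enlarge it to confirm and measure the yaw.

Run:
```python
from h import *
im=cv2.imread('pics/top.png')[125:285,280:440]
cv2.imwrite('pics/b.png',cv2.resize(im,(600,600),interpolation=cv2.INTER_CUBIC))
snapshot('top');snapshot('scene')
for c in('top','scene'):
  for n in('tip_box','hatch','flap','vial_1','stopper_0','bottle_3'):
    for r in masks_of(c,n)[:2]:
      ys,xs=np.nonzero(r['pixels']); print(c,n,np.round(r['at']),round(r['conf'],2),xs.min(),xs.max(),ys.min(),ys.max())
      if c=='top' and n=='tip_box' and abs(r['at'][0]-346)<15:
        b=cv2.boxPoints(cv2.minAreaRect(np.c_[xs,ys].astype(np.float32))); print(b, [np.round(at_z('top',q,149)) for q in b])
```

```text
top tip_box [252. 252.] 0.92 232 271 229 280
top tip_box [348. 236.] 0.7 322 375 219 257
[[321.25287 248.09555]
 [328.85846 216.58655]
 [377.2135  228.25845]
 [369.6079  259.76746]] [array([439., -40., 149.]), array([518., -55., 149.]), array([ 496., -175.,  149.]), array([ 418., -158.,  149.])]
top hatch [355. 207.] 0.97 306 403 135 281
top flap [359. 192.] 0.86 330 392 186 199
top vial_1 [419. 243.] 0.59 417 427 236 244
top bottle_3 [297. 190.] 0.64 288 305 178 197
scene tip_box [171. 220.] 0.97 148 191 196 247
scene tip_box [305. 262.] 0.91 274 338 227 298
scene hatch [350. 282.] 0.66 232 436 193 372
scene flap [359. 234.] 0.73 329 387 202 267
scene vial_1 [397. 354.] 0.93 394 408 340 369
scene stopper_0 [427. 312.] 0.6 420 432 304 318
scene bottle_3 [313. 223.] 0.67 305 321 216 231
```

View pics/b.png

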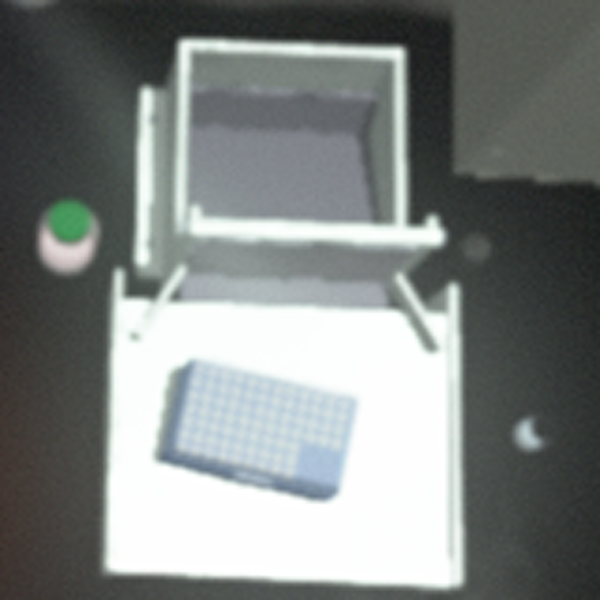

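The crop shows the blue box on the table, with its lid corners near (195,360), (357,400), (337,500) and (180,460). The bottle is at (68,230), the stopper at (477,247) and the vial at (528,435). Next I'll compute the hatch pose.

Run:
```python
from h import *
def P(x,y,z): return np.round(at_z('top',[280+x*160/600-.4,125+y*160/600-.4],z),1)
for n,x,y,z in [('FL',106,573,80),('FR',462,586,80),('BL',119,270,85),('BR',454,286,85),('lipL',122,298,75),('lipR',446,312,75),('linL',186,228,188),('linR',444,243,188),('bayBL',180,42,100),('bayBR',405,48,100),
 ('bayL1',167,262,100),('box1',193,361,149),('box2',357,400,149),('box3',340,500,120),('box4',178,460,149),('guideL',135,337,105),('guideR',433,348,105)]: print(n,P(x,y,z))
for c in('top','scene'):
  snapshot(c)
  for n in('sill','flap_edge','hatch','tip_box'):
    z={'sill':75,'hatch':0,'flap_edge':82,'tip_box':75}[n]
    for r in pinpoint(c,n)[:3]: print(c,n,round(r['conf'],2),np.round(at_z(c,r['at'],z),0))
```

```text
FL [370.7 -15.5  80. ]
FR [ 377.3 -257.3   80. ]
BL [582.1 -14.1  85. ]
BR [ 585.4 -249.6   85. ]
lipL [564.3 -17.8  75. ]
lipR [ 568.6 -246.9   75. ]
linL [586.8 -48.9 188. ]
linR [ 587.3 -214.4  188. ]
bayBL [749.1 -48.8 100. ]
bayBR [ 754.6 -209.8  100. ]
bayL1 [586.2 -46.1 100. ]
box1 [507.8 -61.2 149. ]
box2 [ 488.7 -168.9  149. ]
box3 [ 426.  -165.1  120. ]
box4 [442.  -53.9 149. ]
guideL [530.5 -25.9 105. ]
guideR [ 535.7 -229.9  105. ]
top sill 0.63 [ 590. -142.   75.]
top flap_edge 0.75 [ 585. -127.   82.]
top flap_edge 0.37 [593.  29.  82.]
top hatch 0.8 [ 583. -137.    0.]
top tip_box 0.93 [ 478. -120.   75.]
top tip_box 0.84 [432. 127.  75.]
top tip_box 0.73 [399. 299.  75.]
scene sill 0.78 [ 582. -136.   75.]
scene flap_edge 0.72 [ 588. -134.   82.]
scene hatch 0.6 [ 583. -131.    0.]
scene tip_box 0.89 [ 463. -118.   75.]
scene tip_box 0.88 [375.  44.  75.]
scene tip_box 0.77 [550. 109.  75.]
```

Request:
step_arm:
  targets:
    - {"dp":[-0.5,-0.47,0],"angular":[0,0,0.05],"fingers":1}
    - {"dp":[-0.99,-0.94,0],"angular":[0,0,0.11],"fingers":1}
    - {"dp":[-0.99,-0.94,0],"angular":[0,0,0.16],"fingers":1}
    - {"dp":[-0.99,-0.94,0],"angular":[0,0,0.22],"fingers":1}
    - {"dp":[-0.99,-0.94,0],"angular":[0,0,0.27],"fingers":1}
    - {"dp":[-0.99,-0.94,0],"angular":[0,0,0.33],"fingers":1}
    - {"dp":[-0.99,-0.94,0],"angular":[0,0,0.38],"fingers":1}
    - {"dp":[-0.99,-0.94,0],"angular":[0,0,0.42],"fingers":1}

```text
time: 3.0
tool_pos: [361.8, 279.4, 231.5]
tcp_rot: [180.0, -0.0, 77.5]
ft_force: [-0.8, -0.8, 0.1]
finger_gap: 0.2
grip_force: 0.0
```

```bash
cat >> h.py <<'E'
from scipy.spatial.transform import Rotation as Ro
def plan(goal,rpy):
    s=sense(); R=Ro.from_euler('xyz',s['tcp_rot'],degrees=True); G=Ro.from_euler('xyz',rpy,degrees=True)
    print('pos',np.round(s['tool_pos'],1),'rpy',np.round(s['tcp_rot'],1),'t',s['time'],'gap',round(s['finger_gap'],1),'F',np.round(s['ft_force'],1))
    print('dp',np.round(R.inv().apply(np.array(goal)-s['tool_pos'])/200,3),'ang',np.round((R.inv()*G).as_rotvec(degrees=True)/180,3))
E
python3 -c "
from h import *
plan([450,10,200],[180,0,1.2])"
```

```text
pos [361.8 279.4 231.5] rpy [180.   -0.   77.5] t 3.0 gap 0.2 F [-0.8 -0.8  0.1]
dp [-1.219  0.723  0.157] ang [ 0.    -0.     0.424]
```

Request:
step_arm:
  targets:
    - {"dp":[-0.5,0.36,0],"angular":[0,0,0.05],"fingers":1}
    - {"dp":[-0.99,0.72,0],"angular":[0,0,0.11],"fingers":1}
    - {"dp":[-0.99,0.72,0],"angular":[0,0,0.16],"fingers":1}
    - {"dp":[-0.99,0.72,0],"angular":[0,0,0.22],"fingers":1}
    - {"dp":[-0.99,0.72,0],"angular":[0,0,0.27],"fingers":1}
    - {"dp":[-0.99,0.72,0],"angular":[0,0,0.33],"fingers":1}
    - {"dp":[-0.99,0.72,0],"angular":[0,0,0.38],"fingers":1}
    - {"dp":[-0.99,0.72,0],"angular":[0,0,0.424],"fingers":1}

```text
time: 4.0
tool_pos: [460.5, 55.4, 231.4]
tcp_rot: [-180.0, -0.0, 1.2]
ft_force: [-1.4, 0.9, -0.3]
finger_gap: -0.4
grip_force: 0.0
```

```bash
python3 -c "
from h import *
plan([455,-5,105],[180,0,1.2])"
```

```text
pos [460.5  55.4 231.4] rpy [-180.    -0.     1.2] t 4.0 gap -0.4 F [-1.4  0.9 -0.3]
dp [-0.033  0.302  0.632] ang [-0. -0. -0.]
```

Request:
step_arm:
  targets:
    - {"dp":[-0.03,0.3,0.2],"fingers":1}
    - {"dp":[-0.03,0.3,0.4],"fingers":1}
    - {"dp":[-0.03,0.3,0.63],"fingers":1}
    - {"dp":[-0.03,0.3,0.63],"fingers":1}
    - {"dp":[-0.03,0.36,0.63],"fingers":1}
    - {"dp":[-0.03,0.42,0.63],"fingers":1}
    - {"dp":[-0.03,0.48,0.63],"fingers":1}
    - {"dp":[-0.03,0.53,0.63],"fingers":1}

```text
validation failed for argument at $.ta...
```

Run:
```python
from h import *
plan([455,-55,105],[180,0,1.2])
t=snapshot('top'); 
for r in pinpoint('top','tip_box')[:4]: print(np.round(at_z('top',r['at'],75)),r['conf'])
cv2.imwrite('pics/c.png',cv2.resize(t[125:285,280:440],(600,600),interpolation=cv2.INTER_CUBIC))
```

```text
pos [460.5  55.4 231.4] rpy [-180.    -0.     1.2] t 4.0 gap -0.4 F [-1.4  0.9 -0.3]
dp [-0.039  0.552  0.632] ang [-0. -0. -0.]
[405. 298.  75.] 0.91
[596. 201.  75.] 0.76
[424. 130.  75.] 0.69
[ 471. -119.   75.] 0.68
```

View pics/c.png

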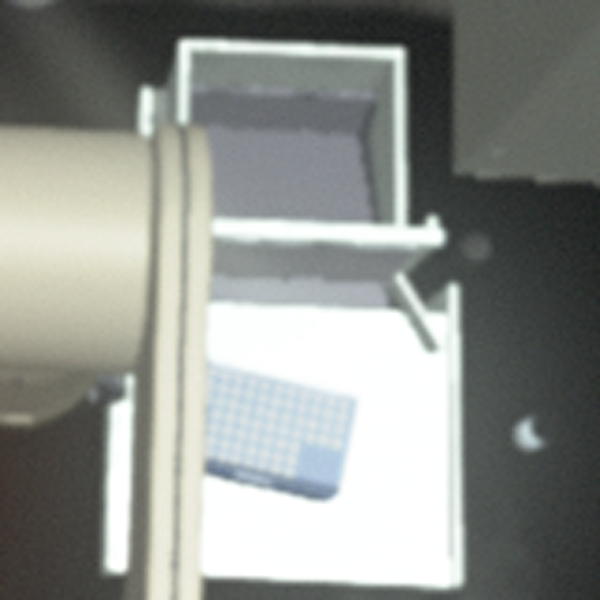

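The move was refused because I left out "angular", so the box hasn't moved; the arm now hides its left half. I'll repeat the move.

Request:
step_arm:
  targets:
    - {"dp":[-0.03,0.3,0.2],"angular":[0,0,0],"fingers":1}
    - {"dp":[-0.03,0.3,0.4],"angular":[0,0,0],"fingers":1}
    - {"dp":[-0.03,0.3,0.63],"angular":[0,0,0],"fingers":1}
    - {"dp":[-0.03,0.3,0.63],"angular":[0,0,0],"fingers":1}
    - {"dp":[-0.03,0.36,0.63],"angular":[0,0,0],"fingers":1}
    - {"dp":[-0.03,0.42,0.63],"angular":[0,0,0],"fingers":1}
    - {"dp":[-0.03,0.48,0.63],"angular":[0,0,0],"fingers":1}
    - {"dp":[-0.03,0.53,0.63],"angular":[0,0,0],"fingers":1}

```text
time: 5.1
tool_pos: [458.7, -51.4, 107.6]
tcp_rot: [-180.0, -0.2, 1.4]
ft_force: [-1.0, 4.7, 8.0]
finger_gap: -0.2
grip_force: 4.7
```

Run:
```python
from h import *
plan([455,-55,105],[180,0,1.2])
t=snapshot('top'); snapshot('scene')
for c in('top','scene'):
  for r in pinpoint(c,'tip_box')[:4]: print(c,np.round(at_z(c,r['at'],75)),r['conf'])
cv2.imwrite('pics/d.png',cv2.resize(t[125:285,280:440],(600,600),interpolation=cv2.INTER_CUBIC))
```

```text
pos [458.7 -51.4 107.6] rpy [-180.    -0.2    1.4] t 5.1 gap -0.2 F [-1.   4.7  8. ]
dp [-0.019  0.018  0.013] ang [-0.    -0.001  0.001]
top [411. 295.  75.] 0.93
top [605. 199.  75.] 0.85
top [419. 131.  75.] 0.84
top [ 486. -134.   75.] 0.51
scene [ 477. -132.   75.] 0.96
scene [556. 102.  75.] 0.7
scene [ 573. -132.   75.] 0.66
scene [359. 198.  75.] 0.59
```

View pics/d.png

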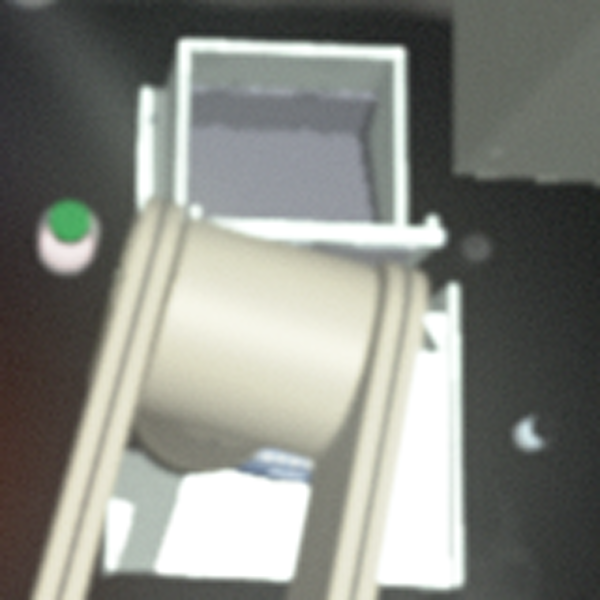

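Request:
step_arm:
  targets:
    - {"dp":[0,-0.15,0],"angular":[0,0,0],"fingers":1}
    - {"dp":[0,-0.2,-0.1],"angular":[0,0,0],"fingers":1}
    - {"dp":[-0.1,-0.2,-0.4],"angular":[0,0,0],"fingers":0.2}
    - {"dp":[-0.25,-0.2,-0.55],"angular":[0,0,0],"fingers":0.2}
    - {"dp":[-0.45,0,-0.55],"angular":[0,0,0],"fingers":0.2}
    - {"dp":[-0.45,0.2,-0.55],"angular":[0,0,0],"fingers":0.2}
    - {"dp":[-0.45,0.42,-0.55],"angular":[0,0,0],"fingers":0.2}
    - {"dp":[-0.45,0.42,-0.55],"angular":[0,0,0],"fingers":0.2}

```text
time: 6.3
tool_pos: [369.1, -139.9, 216.3]
tcp_rot: [179.9, -0.1, 1.2]
ft_force: [0.2, -0.4, -0.4]
finger_gap: 68.3
grip_force: 0.0
```

Run:
```python
from h import *
plan([368,-136.5,118],[180,0,1.2])
t=snapshot('top'); s=snapshot('scene')
for c in('top','scene'):
  for r in pinpoint(c,'tip_box')[:4]: print(c,np.round(at_z(c,r['at'],75)),r['conf'])
cv2.imwrite('pics/e.png',np.hstack([cv2.resize(t[125:285,280:440],(400,400)),cv2.resize(s[180:380,220:420],(400,400))]))
```

```text
pos [ 369.1 -139.9  216.3] rpy [ 1.799e+02 -1.000e-01  1.200e+00] t 6.3 gap 68.3 F [ 0.2 -0.4 -0.4]
dp [-0.006 -0.018  0.492] ang [ 0.001 -0.     0.   ]
top [404. 297.  75.] 0.97
top [ 483. -132.   75.] 0.88
top [593. 203.  75.] 0.78
top [424. 130.  75.] 0.64
scene [378.  51.  75.] 0.82
scene [ 479. -130.   75.] 0.7
scene [553. 102.  75.] 0.63
scene [350. 183.  75.] 0.56
```

View pics/e.png

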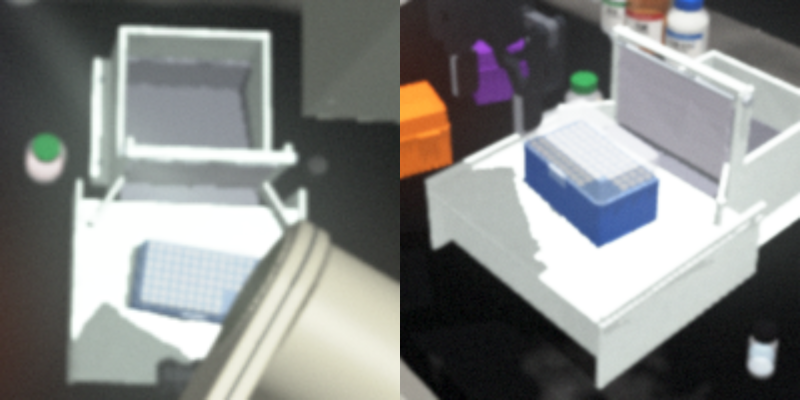

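Request:
step_arm:
  targets:
    - {"dp":[0,-0.02,0.25],"angular":[0,0,0],"fingers":0.2}
    - {"dp":[0,-0.02,0.5],"angular":[0,0,0],"fingers":0.2}
    - {"dp":[0,-0.02,0.556],"angular":[0,0,0],"fingers":0.2}
    - {"dp":[0.1,-0.02,0.556],"angular":[0,0,0],"fingers":0.2}
    - {"dp":[0.2,-0.02,0.556],"angular":[0,0,0],"fingers":0.2}
    - {"dp":[0.28,-0.02,0.556],"angular":[0,0,0],"fingers":0.2}
    - {"dp":[0.34,-0.02,0.556],"angular":[0,0,0],"fingers":0.2}
    - {"dp":[0.4,-0.02,0.556],"angular":[0,0,0],"fingers":0.2}

```text
time: 7.5
tool_pos: [450.2, -130.7, 105.0]
tcp_rot: [180.0, -0.0, 1.5]
ft_force: [-1.3, 0.3, 0.9]
finger_gap: 68.5
grip_force: 0.7
```

Run:
```python
from h import *
plan([500,-134,105],[180,-25,1.2])
for c in('top','scene'):
  snapshot(c)
  for r in pinpoint(c,'tip_box')[:4]: print(c,np.round(at_z(c,r['at'],75)),r['conf'])
```

```text
pos [ 450.2 -130.7  105. ] rpy [180.   -0.    1.5] t 7.5 gap 68.5 F [-1.3  0.3  0.9]
dp [0.249 0.023 0.   ] ang [-0.     0.139  0.002]
top [597. 200.  75.] 0.92
top [422. 126.  75.] 0.86
top [ 502. -134.   75.] 0.73
scene [370.  32.  75.] 0.81
scene [356. 184.  75.] 0.81
scene [ 491. -132.   75.] 0.78
scene [558. 111.  75.] 0.58
```

Request:
step_arm:
  targets:
    - {"dp":[0.03,0.01,0],"angular":[0,0.04,0],"fingers":0.2}
    - {"dp":[0.06,0.01,0],"angular":[0,0.08,0],"fingers":0.2}
    - {"dp":[0.1,0.01,0],"angular":[0,0.12,0],"fingers":0.2}
    - {"dp":[0.14,0.01,0],"angular":[0,0.139,0],"fingers":0.2}
    - {"dp":[0.18,0.01,0],"angular":[0,0.139,0],"fingers":0.2}
    - {"dp":[0.22,0.01,0],"angular":[0,0.139,0],"fingers":0.2}
    - {"dp":[0.26,0.01,0],"angular":[0,0.139,0],"fingers":0.2}
    - {"dp":[0.3,0.01,0],"angular":[0,0.139,0],"fingers":0.2}

```text
time: 8.7
tool_pos: [510.2, -131.2, 104.3]
tcp_rot: [180.0, -25.0, 1.5]
ft_force: [-1.6, -0.1, 0.1]
finger_gap: 68.3
grip_force: 0.4
```

Run:
```python
from h import *
plan([560,-133,105],[180,-25,1.2])
t=snapshot('top'); s=snapshot('scene')
for c in('top','scene'):
  for r in pinpoint(c,'tip_box')[:4]: print(c,np.round(at_z(c,r['at'],75)),r['conf'])
cv2.imwrite('pics/f.png',np.hstack([cv2.resize(t[125:285,280:440],(400,400)),cv2.resize(s[180:380,220:420],(400,400))]))
```

```text
pos [ 510.2 -131.2  104.3] rpy [180.  -25.    1.5] t 8.7 gap 68.3 F [-1.6 -0.1  0.1]
dp [0.227 0.016 0.102] ang [-0.001 -0.     0.001]
top [592. 199.  75.] 0.96
top [421. 121.  75.] 0.86
top [404. 294.  75.] 0.74
top [ 554. -124.   75.] 0.68
scene [374.  46.  75.] 0.97
scene [356. 181.  75.] 0.75
scene [552. 112.  75.] 0.66
scene [ 552. -131.   75.] 0.65
```

View pics/f.png

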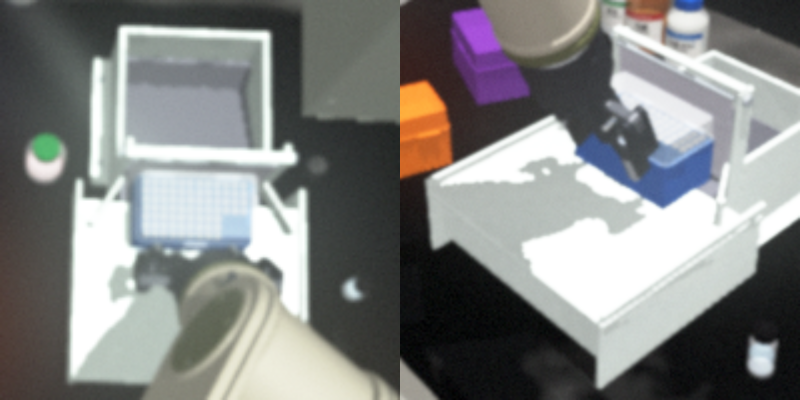

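The box is now square and centred in the guides, with its front at the flap: left view (195,205), right view (660,160). Next I'll push it through.

Request:
step_arm:
  targets:
    - {"dp":[0.032,0.002,0.015],"angular":[0,0,0],"fingers":0.2}
    - {"dp":[0.064,0.004,0.03],"angular":[0,0,0],"fingers":0.2}
    - {"dp":[0.096,0.005,0.045],"angular":[0,0,0],"fingers":0.2}
    - {"dp":[0.128,0.006,0.06],"angular":[0,0,0],"fingers":0.2}
    - {"dp":[0.16,0.006,0.075],"angular":[0,0,0],"fingers":0.2}
    - {"dp":[0.19,0.006,0.089],"angular":[0,0,0],"fingers":0.2}
    - {"dp":[0.22,0.006,0.103],"angular":[0,0,0],"fingers":0.2}
    - {"dp":[0.22,0.006,0.103],"angular":[0,0,0],"fingers":0.2}

```text
time: 9.9
tool_pos: [558.3, -131.2, 104.2]
tcp_rot: [180.0, -25.0, 1.5]
ft_force: [-0.1, -0.1, 0.4]
finger_gap: 68.9
grip_force: 0.0
```

Run:
```python
from h import *
plan([560,-133,105],[180,-25,1.2])
t=snapshot('top'); s=snapshot('scene')
cv2.imwrite('pics/g.png',np.hstack([cv2.resize(t[125:285,280:440],(400,400)),cv2.resize(s[180:380,220:420],(400,400))]))
```

```text
pos [ 558.3 -131.2  104.2] rpy [180.  -25.    1.5] t 9.9 gap 68.9 F [-0.1 -0.1  0.4]
dp [ 0.009  0.009 -0.   ] ang [-0.001 -0.     0.001]
```

View pics/g.png

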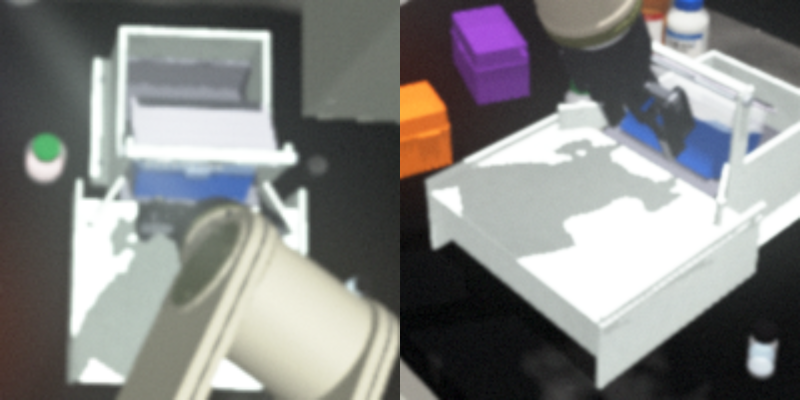

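The flap is swung in and the box is at the brink with no contact force, so it's either sliding or stuck. I'll draw back and check.

Request:
step_arm:
  targets:
    - {"dp":[0,0,0],"angular":[0,0,0],"fingers":0.2}
    - {"dp":[0,0,0],"angular":[0,0,0],"fingers":0.2}
    - {"dp":[0,0,0],"angular":[0,0,0],"fingers":0.2}
    - {"dp":[0,0,0],"angular":[0,0,0],"fingers":0.2}
    - {"dp":[-0.18,0,-0.085],"angular":[0,0,0],"fingers":0.2}
    - {"dp":[-0.36,0,-0.17],"angular":[0,0,0],"fingers":0.2}
    - {"dp":[-0.5,0,-0.25],"angular":[0,0,0],"fingers":0.2}
    - {"dp":[-0.5,0,-0.25],"angular":[0,0,0],"fingers":0.2}

```text
time: 11.0
tool_pos: [445.1, -134.5, 107.2]
tcp_rot: [179.9, -25.1, 1.4]
ft_force: [0.1, -0.8, 0.5]
finger_gap: 67.9
grip_force: 0.0
```

Run:
```python
from h import *
plan([450,-133,200],[180,-25,1.2])
t=snapshot('top'); s=snapshot('scene')
for c in('top','scene'):
  for n in('tip_box','flap_edge'):
    for r in pinpoint(c,n)[:5]: print(c,n,np.round(at_z(c,r['at'],30 if n=='tip_box' else 82)),np.round(r['at']),r['conf'])
  print(proj(c,[679,-130.5,30]))
cv2.imwrite('pics/i.png',np.hstack([cv2.resize(t[125:285,280:440],(400,400)),cv2.resize(s[180:380,260:460],(400,400))]))
```

```text
pos [ 445.1 -134.5  107.2] rpy [179.9 -25.1   1.4] t 11.0 gap 67.9 F [ 0.1 -0.8  0.5]
dp [ 0.219 -0.006 -0.41 ] ang [-0.    -0.     0.001]
top tip_box [428. 131.  30.] [253. 253.] 0.77
top tip_box [ 693. -123.   30.] [350. 165.] 0.62
top tip_box [611. 209.  30.] [230. 186.] 0.59
top tip_box [403. 313.  30.] [185. 258.] 0.59
top flap_edge [ 589. -131.   82.] [356. 197.] 0.81
top flap_edge [ 481. -295.   82.] [418. 242.] 0.38
[np.float64(352.81919136083815), np.float64(170.3573617408873)]
scene tip_box [ 685. -124.   30.] [381. 254.] 0.92
scene tip_box [399.  94.  30.] [216. 261.] 0.92
scene tip_box [380. 247.  30.] [173. 235.] 0.6
scene flap_edge [ 585. -128.   82.] [352. 253.] 0.55
scene flap_edge [ 576. -139.   82.] [353. 257.] 0.33
[np.float64(381.2494214766418), np.float64(256.58234162172147)]
```

View pics/i.png

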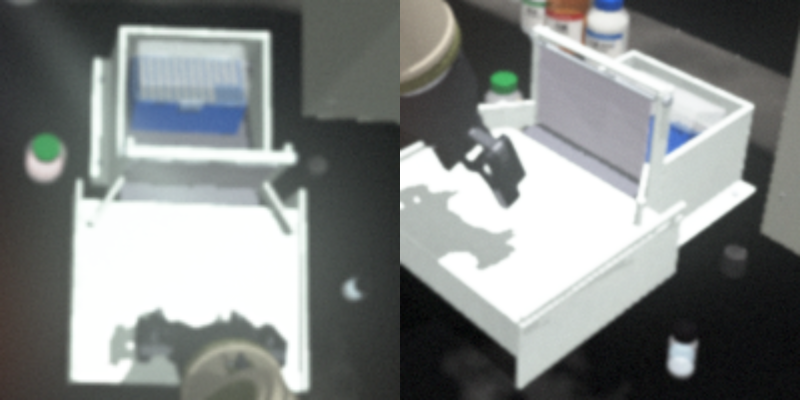

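The box lies in the bay (left view at 190,90), the flap hangs shut, and the bystanders are where they started. I'll raise the hand slightly so everything settles, then hand in.

Request:
step_arm:
  targets:
    - {"dp":[0,0,-0.1],"angular":[0,0,0],"fingers":0.2}
    - {"dp":[0,0,-0.2],"angular":[0,0,0],"fingers":0.2}
    - {"dp":[0,0,-0.2],"angular":[0,0,0],"fingers":0.2}
    - {"dp":[0,0,-0.2],"angular":[0,0,0],"fingers":0.2}
    - {"dp":[0,0,-0.2],"angular":[0,0,0],"fingers":0.2}
    - {"dp":[0,0,-0.2],"angular":[0,0,0],"fingers":0.2}
    - {"dp":[0,0,-0.2],"angular":[0,0,0],"fingers":0.2}
    - {"dp":[0,0,-0.2],"angular":[0,0,0],"fingers":0.2}

```text
time: 12.3
tool_pos: [429.1, -134.5, 143.2]
tcp_rot: [-180.0, -25.0, 1.4]
ft_force: [-0.5, -0.5, 0.4]
finger_gap: 68.3
grip_force: 0.0
```

```bash
python3 -c "
from bench import *
print(hand_in())"
```

```text
the job is handed in; nothing more can be done
None
```

I pushed the blue tip box through the flap into the bay and handed the job in at about 12 s; in the last pictures the flap hung shut, the bottle, vial and stopper looked unmoved, and the hand was clear, but no verdict came back.

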